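# Slide the tile carrier round the guided corner to the dryer stop

## Robot

A 6-joint arm with a two-finger parallel gripper is mounted at the origin on the work surface. World frame = base frame: x ahead of the robot, y to its left, z up, the work surface at z = 0. Lengths are in m, angles in rad, forces in N, time in s.
With the tool pointing down it reaches from about 0.325 to 0.9 m from the base axis. Payload 6.1 kg.
Tool frame: the origin (TCP) lies midway between the tips of the shut fingers; the grasp point (between the pads) lies 19 mm behind it; z points along the fingers, y is the line along which they close (so a half turn about z gives the same grasp; the last joint's range is limited). The gripper opens to 85 mm and grips with 20 to 120 N. Pads are 22 mm wide; open, the fingers measure 114 mm over their backs; the gripper's body (76 mm by 85 mm) begins 54 mm behind the grasp point. The pads swing forward as they close: fully open they stand 13 mm farther back than shut.
Start: joints at [1.201, 0.22, 1.526, -0, 1.395, -0.126], TCP at [0.151, 0.607, 0.231] pointing down, gripper open.
Joint ranges: [-2.98, 2.98], [-0.91, 2.08], [0.09, 2.57], [-1.24, 4.39], [0.2, 2.65], [-2.68, 2.68]. Speed limits (rad/s): [2.57, 2.57, 3.01, 3.14, 3.14, 3.14].

## Interface

Orientations are given as [roll, pitch, yaw] about the fixed x, y, z axes, in that order (R = Rz(yaw) Ry(pitch) Rx(roll)).
In Python, from plant import movep, move_l, set_joints, gripper_to, hold, inverse_kinematics, observe, get_image, get_calibration, Unreachable, job_done gives the robot as it stands. Calls block until the motion is done:
- movep(position, orientation): joint-space move of the TCP to a pose.
- move_l(position, feed=0.15, rotation=None, max_force=None): straight line of the TCP; rotation=None keeps the orientation; feed is the mean speed in m/s. With max_force (N) it stops when the force on the tool has changed by that much, and returns True; else False.
- set_joints(angles): joint-space move.
- gripper_to(opening, f_grip=None): finger opening in m; f_grip is the grip in N (None keeps the last); returns when the fingers have stopped.
- hold(seconds).
- inverse_kinematics(position, orientation): joint angles nearest the present ones, or None.
- observe(): the state.
- get_image(name): name is "side" or "top" or "wrist"; returns (picture, depth): 384x512x3 uint8, red, green, blue; 384x512 float32, m along the optical axis (not along the pixel's ray), 0 where there is no reading.
- get_calibration(name): a dict with "intrinsics" (3x3 intrinsics, pixels), "world_from_camera" (4x4, takes a point from camera to world coordinates). Camera axes: x right, y down, z forward; pixel columns grow to the right and rows downward; lengths in m; the calibration is good to about 2 mm. A picture is of the moment at which its call begins: read the wrist's pose just before it. get_calibration takes no time and is no camera call; for the wrist camera it gives the pose at the moment of the call.
A pose or a line that the arm cannot do raises Unreachable and nothing moves.
- job_done(): hands the job in; it is judged then, once.
The state is a dict: "time_s": time; "q": joint angles; "joint_velocities": joint speeds; "joint_torque": joint torques, N m; "eef_pos": TCP position; "tcp_rot": TCP orientation; "ft_force": force on the tool from outside, world axes, zero at the start; "torque": the same for the moment, N m; "opening": finger opening in m; "grasp_force": force on a finger pad.
Only numpy, scipy, OpenCV 4.12 (cv2) and the standard library are available. Lean on these libraries where they do the work, as an engineer would, in place of code of your own. Each camera call takes 0.05 s, during which the arm holds its last target. There are 200 camera calls.

## Task

Take the round tile carrier by its orange handle and slide it, without lifting it off the board, into the flared mouth of the aluminium guide, round the corner and fully home against the black rubber buffers of the grey stop, pushing the red plunger in. Feel your way gently: never force the carrier against the rails or the stop (stay under about 20 N), leave everything else where it stands, and let go at the end with the carrier home and level.

Things in the scene. Friction and masses are not known exactly. Their poses are not given: they have to be found in the camera images.
- board: Green board 410 x 420 mm (x -225..185, y -197..222), 12 mm thick, fixed on the table; position and yaw vary. Origin on the table, under the nominal centre of the guide's bend; z up. 'Board (x, y)' below is in its frame, mm. It carries two aluminium rails, 8 mm thick, tops 30 mm above the table, forming an 80 mm wide channel from the mouth to the grey stop.
- guide: The guide: feet (dark steel strips on the board), the two rails, the grey stop with buffers and plunger. Its origin and axes are those of the board (its feet are fixed), so they do not show where the rails are set on the feet. The carrier drags on the board with 1 to 3 N; the rails do not give, so a held carrier pushed 1 to 2 mm into them already meets 10 to 20 N.
- mouth (a point): Nominal centre of the channel's flared mouth, on the board's top (12 mm above the table) at board (-50, -100). The mouth narrows from 120 mm wide here to 80 mm at x = -15. Nominal centreline: along y = -100 towards +x until x = 0, then a quarter circle of radius 100 about the board's origin, turning left to (100, 0), then along x = 100 towards +y to the stop.
- bend_mid (a point): Nominal middle of the bend on the centreline, on the board's top at board (70.7, -70.7). Rails, stop and plunger are one rigid piece clamped through slots: not turned, but set up to 15 mm off nominal in board x and, independently, up to 15 mm in board y. This setting differs in every run, is in none of these poses, and the robot must not try to shift it: feel for it.
- home (a point): Nominal place of the carrier's centre when its rim just meets the rubber buffers, on the board's top at board (100, 65); the true place is within 15 mm of it in board x and in board y (the rails' setting). The grey stop block behind them is 34 mm high. A dryer box 120 x 45 mm, 85 mm high, is fixed on the board, centred at board (100, 188).
- carrier_handle (a point): Centre of the carrier's handle, 36 mm above its underside (48 mm above the table). Carrier: dark round puck 76 mm diameter, 14 mm high, white roundel on top, 0.18-0.35 kg; 2 mm clearance to each rail. Handle: upright round orange plastic, 22 mm diameter, 14 to 58 mm above the underside. Starts near board (-118, -100). Its turn about the upright is free.
- carrier: The same carrier; origin at the centre of its underside, z up.
- plunger (a joint): Red plunger of the stop, 14 mm diameter, on the centreline, 10 mm above the board: how far it is pushed in (m). 0 = out, its tip meeting the carrier 15 mm before home; about 0.015 when the carrier's rim meets the two rubber buffers beside it, which give about 2 N per mm for up to 8 mm. It slides along board +y with about 3 N of friction (besides the carrier's own drag) and stays where it is left.
- pot_blue: Small white paint pot with blue lid, 51 mm diameter, 53 mm high, standing on the board inside the bend. Origin at centre of its underside. Leave alone.
- pot_green: Small white paint pot with green lid, 51 mm diameter, 53 mm high, on the board. Origin at centre of its underside. Leave alone.
- sample_tile: White square tile with dark pattern, 70 x 70 x 8 mm, lying on the board. Origin at centre of its underside. Leave alone.
- brush_jar: White ceramic jar with brushes, 72 mm diameter, 205 mm high, on the table to the left. Origin at centre of its underside. Leave alone.
- varnish_jar: Jar with yellow cap, 72 mm diameter, 90 mm high, on the table to the right. Origin at centre of its underside. Leave alone.
- tile_stack: Stack of tiles, 100 x 100 mm, 45 mm high, on the table to the left. Origin at centre of its underside. Leave alone.
- scraper: Scraper with a wooden handle and steel blade, lying on the table to the right. Origin at its middle, on the underside. Leave alone.
There are look-alikes about, which are no part of the job. Leave any pink or purple look-alike of the carrier alone.

How it is judged:
By the outcome, as a careful person would: the job done as asked, in the order asked, and still so for the second after the job is handed in, with the robot touching nothing.
It also fails if it takes over 72 s, if anything falls off the work surface, if the arm or the gripper's body presses on something with over 40 N, if the wrist force passes 120 N, or if a joint passes its speed limit or range.

## Working session

There is one attempt and no reset: what is moved stays moved. The work goes in short steps, each a Python script; the robot and the scene stay as the last script left them, time stands still between calls to the robot, and variables do not carry over. Pictures are saved under pics/ and viewed, at most 10 in all, crops included, and the job is handed in when it is done.

```bash
ls; mkdir -p pics; python3 - <<'E'
from plant import *
import cv2,numpy as np
s=observe();print(s)
ims=[]
for n in("top","side"):
    p,d=get_image(n);np.savez(f"{n}.npz",p=p,d=d,K=get_calibration(n)["intrinsics"],T=get_calibration(n)["world_from_camera"])
    cv2.imwrite(f"pics/{n}0.png",cv2.cvtColor(p,cv2.COLOR_RGB2BGR));c=get_calibration(n);print(n,c)
E
```

```text
pics
{'time_s': 0.0, 'q': array([ 1.20088472e+00,  2.21211090e-01,  1.52764847e+00, -8.52727190e-06,
        1.39469873e+00, -1.26091953e-01]), 'joint_velocities': array([ 0.00030591,  0.00044621,  0.0004441 , -0.0002685 ,  0.00080899,
       -0.00174159]), 'joint_torque': array([-1.29477376e-03, -4.96940410e+01, -3.89369559e+01, -4.55943964e-04,
        1.17276743e-02, -2.93660435e-05]), 'eef_pos': array([0.15065713, 0.60593021, 0.23018879]), 'tcp_rot': array([-3.13964156e+00, -2.38869183e-04,  2.89777427e+00]), 'ft_force': array([0.79232355, 0.04812856, 0.13658902]), 'torque': array([-0.0333979 ,  0.02183895, -0.03145148]), 'grasp_force': 0.0, 'opening': 0.08559986194190104}
top {'intrinsics': array([[498.58045009,   0.        , 245.66573365],
       [  0.        , 498.58045009, 186.02859215],
       [  0.        ,   0.        ,   1.        ]]), 'world_from_camera': array([[ 0.00182648, -0.97856709,  0.20592014,  0.17401134],
       [-0.99998413, -0.00288471, -0.00483894,  0.00251838],
       [ 0.00532925, -0.20590804, -0.97855683,  1.5237156 ],
       [ 0.        ,  0.        ,  0.        ,  1.        ]])}
side {'intrinsics': array([[455.03867007,   0.        , 258.18238651],
       [  0.        , 455.03867007, 193.77793491],
       [  0.        ,   0.        ,   1.        ]]), 'world_from_camera': array([[ 0.75537611, -0.51753798,  0.40194697, -0.09846363],
       [-0.65527724, -0.60061362,  0.45812118, -0.65720889],
       [ 0.00431971, -0.6094405 , -0.79282004,  1.15093959],
       [ 0.        ,  0.        ,  0.        ,  1.        ]])}
```

View pics/top0.png

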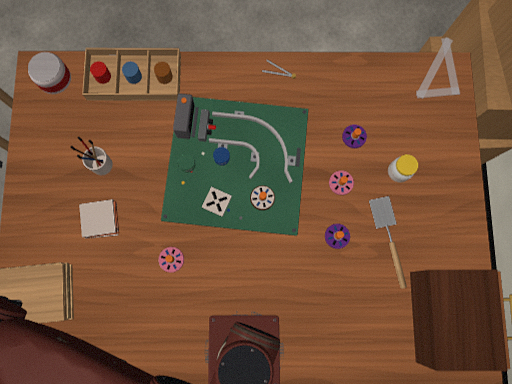

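View pics/side0.png

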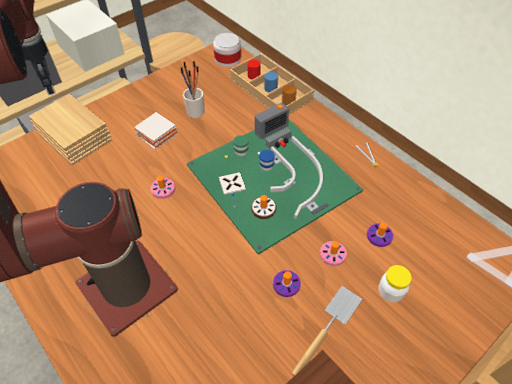

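```bash
cat > h.py <<'E'
import numpy as np,cv2
from plant import *
def ray(uv,K,T,z):
    uv=np.atleast_2d(uv).astype(float)
    d=np.c_[(uv-K[:2,2])/[K[0,0],K[1,1]],np.ones(len(uv))]@T[:3,:3].T
    o=T[:3,3];return o+d*((z-o[2])/d[:,2])[:,None]
def board(p,K,T):
    h=cv2.cvtColor(p,cv2.COLOR_RGB2HSV)
    g=cv2.inRange(h,(60,80,30),(90,255,160))
    n,l,st,_=cv2.connectedComponentsWithStats(g);k=1+np.argmax(st[1:,4])
    v,u=np.nonzero(l==k);P=ray(np.c_[u,v],K,T,.012)[:,:2]*1000
    (c,s,a)=cv2.minAreaRect(P.astype(np.float32));print("rect",c,s,a)
    a=(a+45)%90-45
    R=np.array([[np.cos(np.radians(a)),-np.sin(np.radians(a))],[np.sin(np.radians(a)),np.cos(np.radians(a))]])
    return np.array(c)-R@[-20,12.5],np.radians(a)
E
python3 - <<'E'
from h import *
z=np.load("top.npz");p,K,T=z["p"],z["K"],z["T"]
o,a=board(p,K,T);print("board",o,np.degrees(a))
R=np.array([[np.cos(a),-np.sin(a)],[np.sin(a),np.cos(a)]])
h=cv2.cvtColor(p,cv2.COLOR_RGB2HSV);m=cv2.inRange(h,(5,150,150),(20,255,255));m[:,:200]=0;m[:140]=0;m[230:]=0;m[:,300:]=0
v,u=np.nonzero(m);print(len(u));c=ray([[u.mean(),v.mean()]],K,T,.06)[0]*1000;print("handle",c,R.T@(c[:2]-o))
t=(R@[40,-20]+o)/1000
movep([t[0],t[1],.36],[np.pi,0,a+np.pi/2 if False else observe()["tcp_rot"][2]])
s=observe();print(s["time_s"],s["eef_pos"])
C=get_calibration("wrist");p,d=get_image("wrist");np.savez("w.npz",p=p,d=d,K=C["intrinsics"],T=C["world_from_camera"],R=R,o=o)
cv2.imwrite("pics/w0.png",cv2.cvtColor(p,cv2.COLOR_RGB2BGR));print(C["world_from_camera"])
E
```

```text
rect (565.279541015625, 25.495147705078125) (417.3868408203125, 406.87603759765625) 83.97303771972656
board [583.85653726  10.96431117] -6.0269622802734375
40
handle [450.75023711 -59.70459637  60.        ] [-124.95058315  -84.25398151]
2.875 [ 0.62149183 -0.01215709  0.35985085]
[[ 2.39203836e-01  9.37122148e-01  2.54133046e-01  5.56655485e-01]
 [ 9.70969140e-01 -2.31047004e-01 -6.19371570e-02  3.65429093e-03]
 [ 6.73997493e-04  2.61570951e-01 -9.65184015e-01  5.02332012e-01]
 [ 0.00000000e+00  0.00000000e+00  0.00000000e+00  1.00000000e+00]]
```

View pics/w0.png

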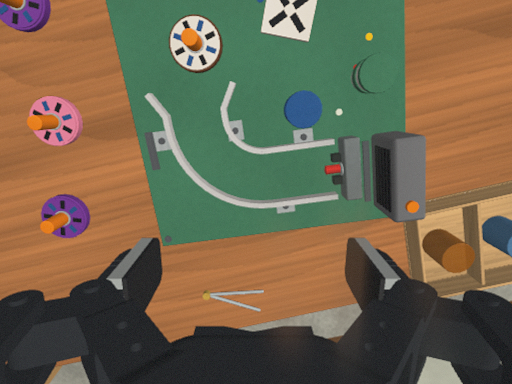

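```bash
cat > fit.py <<'E'
from h import *
from scipy.optimize import least_squares
z=np.load("w.npz");p,d,K,T=z["p"],z["d"],z["K"],z["T"];o0,R0=z["o"],z["R"]
v,u=np.mgrid[:384,:512]
cam=np.stack([(u-K[0,2])/K[0,0]*d,(v-K[1,2])/K[1,1]*d,d],-1);W=(cam@T[:3,:3].T+T[:3,3])*1000
h=cv2.cvtColor(p,cv2.COLOR_RGB2HSV)
rl=cv2.inRange(h,(0,0,120),(179,60,255))>0
b=(W[...,:2]-o0)@R0
near=(abs(W[...,2]-30)<7)&(d>0)&rl
P=ray(np.c_[u[near],v[near]],K,T,.03)[:,:2]*1000
print(near.sum(),"z med",np.median(W[...,2][near]))
a0=np.arctan2(R0[1,0],R0[0,0])
def loc(q,P):
    c,s=np.cos(q[2]),np.sin(q[2]);return (P-q[:2])@np.array([[c,-s],[s,c]])
def rad(B):
    x,y=B.T
    return np.where(y>0,x,np.where(x<0,-y,np.hypot(x,y)))
def res(q,P): 
    r=rad(loc(q,P));return np.minimum(abs(r-144),abs(r-56))*np.sign(np.where(r>100,r-144,r-56))
q=np.array([*o0,a0])
for g in(25,12,7,6):
    B=loc(q,P);m=(B[:,0]>-8)&(B[:,1]<45)&(B[:,1]>-165)&(abs(res(q,P))<g)
    q=least_squares(res,q,args=(P[m],),loss="soft_l1",f_scale=2).x;print(g,m.sum(),q[:2],np.degrees(q[2]),np.std(res(q,P[m])))
B=loc(q,P[m]);r=rad(B)
for k,s in dict(outer=r>100,inner=r<100).items():
    e=res(q,P[m][s]);Bs=B[s]
    print(k,s.sum(),[ (round(e[w].mean(),2),round(e[w].std(),2)) for w in (Bs[:,1]>0,(Bs[:,1]<=0)&(Bs[:,0]>=0),Bs[:,0]<0) if w.sum()])
off=R0.T@(q[:2]-o0);print("offset in board",off)
# carrier: orange handle top, white roundel
m=cv2.inRange(h,(5,150,150),(20,255,255));m[:15]=0;m[80:]=0;m[:,:150]=0;m[:,240:]=0
n,l,st,ce=cv2.connectedComponentsWithStats(m);k=1+np.argmax(st[1:,4]);s=l==k
print("handle z",np.percentile(W[...,2][s],[5,50,95]));top=s&(W[...,2]>66)
Hh=W[top].mean(0);print("top pts",top.sum(),Hh)
wm=((h[...,1]<60)&(h[...,2]>150)).astype(np.uint8)*255;wm[100:]=0;wm[:,:160]=0;wm[:,230:]=0
ys,xs=np.nonzero(wm);hull=cv2.convexHull(np.c_[xs,ys].astype(np.float32))
E2=cv2.fitEllipse(hull);print("ellipse",E2);c=ray([E2[0]],K,T,.026)[0]*1000;print("roundel",c,"in guide",loc(q,c[None,:2]))
# plunger
m=cv2.inRange(h,(0,150,100),(4,255,255))|cv2.inRange(h,(174,150,100),(179,255,255));m[:150]=0;m[190:]=0;m[:,:310]=0;m[:,360:]=0
ys,xs=np.nonzero(m);print("plunger px",len(xs),loc(q,ray(np.c_[xs,ys],K,T,.029)[:,:2]*1000).min(0),loc(q,ray(np.c_[xs,ys],K,T,.029)[:,:2]*1000).max(0))
np.savez("g.npz",q=q,c=c,H=Hh)
E
python3 fit.py
```

```text
3915 z med 28.93414960223062
25 1455 [567.05325693  15.51463838] 1074.0327454509743 2.8037512076633004
12 1621 [567.0337083  15.4922759] 1073.936900235845 2.799024191435055
7 1620 [567.0384383   15.50076742] 1073.942003833968 2.7988950553549703
6 1619 [567.04920808  15.50486007] 1073.9615334935072 2.7956290765839373
outer 1086 [(np.float64(-0.35), np.float64(2.9)), (np.float64(-0.28), np.float64(2.88)), (np.float64(-0.44), np.float64(3.04))]
inner 533 [(np.float64(0.28), np.float64(2.56)), (np.float64(0.6), np.float64(2.47)), (np.float64(0.28), np.float64(2.63))]
offset in board [-17.19116982   2.75074149]
handle z [47.57038851 69.52237293 71.06238628]
top pts 234 [452.38313865 -54.82888684  69.66052004]
ellipse ((202.21636962890625, 56.87984085083008), (51.5301399230957, 92.69631958007812), 152.8641357421875)
roundel [471.47297002 -50.12109166  26.        ] in guide [[-88.14233666 -75.31607603]]
plunger px 119 [93.03818374 85.92130892] [105.63452925 109.5859693 ]
```

```bash
cat > c.py <<'E'
from h import *
z=np.load("w.npz");p,d,K,T=z["p"],z["d"],z["K"],z["T"]
h=cv2.cvtColor(p,cv2.COLOR_RGB2HSV)
wm=((h[...,1]<70)&(h[...,2]>140)).astype(np.uint8);wm[90:]=0;wm[:,:160]=0;wm[:,232:]=0
n,l,st,ce=cv2.connectedComponentsWithStats(wm)
ys,xs=np.nonzero(np.isin(l,[i for i in range(1,n) if st[i,4]>8]));keep=np.hypot(xs-195,ys-44)<35
hull=cv2.convexHull(np.c_[xs,ys][keep].astype(np.float32));E2=cv2.fitEllipse(hull);print(E2,ray([E2[0]],K,T,.026)[0]*1000)
m=cv2.inRange(h,(5,150,150),(20,255,255));m[:15]=0;m[80:]=0;m[:,:150]=0;m[:,240:]=0
v,u=np.nonzero((m>0)&(abs(d-0)>0));cam=np.c_[(u-K[0,2])/K[0,0],(v-K[1,2])/K[1,1],np.ones(len(u))]*d[v,u][:,None]
W=cam@T[:3,:3].T+T[:3,3];t=W[:,2]>.067
(cu,cv_),r=cv2.minEnclosingCircle(np.c_[u,v][t].astype(np.float32));print(r,ray([[cu,cv_]],K,T,.07)*1000)
print(observe()["q"]); g=np.load("g.npz")["q"]
for psi in (1.465,3.036,-.106): print(psi,inverse_kinematics([.452,-.056,.036],[np.pi,0,psi]))
E
python3 c.py
```

```text
((194.5109405517578, 42.56649398803711), (49.53590774536133, 54.808135986328125), 164.40106201171875) [450.79888636 -55.438301    26.        ]
9.013978004455566 [[452.0627142  -54.78381172  70.        ]]
[-1.46485786e-01  1.63525487e-01  1.35454526e+00  1.68797087e-04
  1.62376821e+00 -1.47478298e+00]
1.465 [-2.96708326e-01  6.26005075e-02  2.10699273e+00 -4.44089210e-16
  9.71999417e-01 -1.90911999e-01]
3.036 [-0.29670833  0.06260051  2.10699273  0.          0.97199942 -1.761912  ]
-0.106 [-2.96708326e-01  6.26005075e-02  2.10699273e+00 -4.44089210e-16
  9.71999417e-01  1.38008800e+00]
```

```bash
python3 - <<'E'
from h import *
x,y=.4517,-.0552
gripper_to(.06,30)
movep([x,y,.13],[np.pi,0,1.465]);move_l([x,y,.037],.1,max_force=8)
print(observe()["time_s"],observe()["eef_pos"])
gripper_to(.0,20);s=observe();print("1",s["time_s"],s["opening"],s["ft_force"],s["grasp_force"],s["eef_pos"])
gripper_to(.05)
movep([x,y,.037],[np.pi,0,3.036]);f0=observe()["ft_force"]
gripper_to(.0,40);s=observe();print("2",s["time_s"],s["opening"],f0,s["ft_force"],s["grasp_force"],s["eef_pos"],s["tcp_rot"])
p,d=get_image("wrist");cv2.imwrite("pics/w1.png",cv2.cvtColor(p,cv2.COLOR_RGB2BGR))
np.savez("f0.npz",f0=f0)
E
```

```text
5.5583 [ 0.45231185 -0.0553694   0.03759554]
1 5.9833 0.02119192309999287 [-0.04515259  0.10670526  3.50255557] 21.7076513171196 [ 0.45222958 -0.05533614  0.0375442 ]
2 8.1417 0.020730108550070812 [ 0.03111788  0.13511304 -0.14451756] [-0.34390029 -0.63168096  2.03592568] 39.18335258960724 [ 0.45180452 -0.05530912  0.03714221] [-3.14141687e+00  1.93992509e-04  3.03584867e+00]
```

View pics/w1.png

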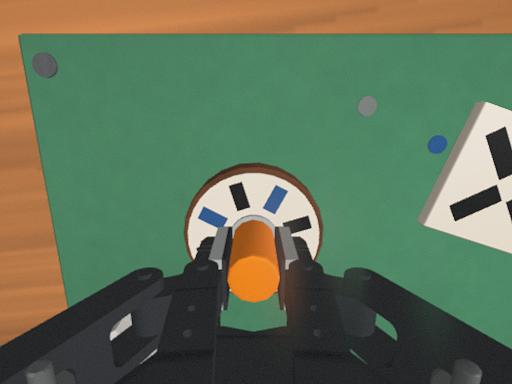

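```bash
cat > sl.py <<'E'
from h import *
import json,os
q=np.load("g.npz")["q"];a=q[2];G=np.array([[np.cos(a),-np.sin(a)],[np.sin(a),np.cos(a)]]);F0=np.load("f0.npz")["f0"]
def path(s):  # s mm, 0 at entry of bend; returns guide xy, tangent
    if s<0: return np.array([s,-100.]),np.array([1.,0])
    t=s/100
    if t<np.pi/2: return 100*np.array([np.sin(t),-np.cos(t)]),np.array([np.cos(t),np.sin(t)])
    return np.array([100.,s-50*np.pi]),np.array([0.,1])
def go(g,feed=.05,mf=10,z=.037): 
    w=(G@g+q[:2])/1000;return move_l([w[0],w[1],z],feed,max_force=mf)
def gpos(s=None):
    s=s or observe();return G.T@(np.array(s["eef_pos"][:2])*1000-q[:2])
def force(s): return G.T@(np.array(s["ft_force"])-F0)[:2]
def run(s0,s1,step,e,k=.07,feed=.05,mf=10,axmax=11):
    for s in np.arange(s0,s1+1e-6,step):
        c,t=path(s);hit=go(c+e,feed,mf)
        st=observe();f=force(st);n=np.array([-t[1],t[0]]);fl=f@n;ax=-f@t
        print(f"{st['time_s']:.1f} s{s:.0f} hit{int(bool(hit))} lat{fl:.1f} ax{ax:.1f} fz{st['ft_force'][2]:.1f} e{e.round(2)} lag{(c+e-gpos(st)).round(1)}")
        if abs(fl)>1.2: e=e+k*(fl-np.sign(fl)*.8)*n
        if hit or ax>axmax or abs(fl)>14: print("STOP");break
    json.dump([float(s),*e],open("e.json","w"));return e
E
python3 - <<'E'
from sl import *
print(gpos());go(np.array([-60.,-100]),.08,12);s=observe();print(s["time_s"],gpos(s),force(s),s["ft_force"])
run(-40,20,5,np.zeros(2))
E
```

```text
[-107.15342305  -82.52578934]
8.4 [-107.20036165  -82.52427288] [-2.60619144  0.41809928] [-2.51663066  0.82505375  6.56213567]
8.7 s-40 hit1 lat0.1 ax1.0 fz3.8 e[0. 0.] lag[ 67.2 -17.5]
STOP
```

```bash
python3 - <<'E'
from sl import *
def pr(l):
    s=observe();print(l,round(s["time_s"],2),s["eef_pos"].round(5),s["ft_force"].round(2),s["grasp_force"],gpos(s).round(2))
pr(0);hold(.3);pr("h")
g=gpos()
for d in (1,3,6):
    print(go(g+[d,-d*.37],.03,None,z=.0373));pr(d)
    hold(.15);pr("h")
E
```

```text
0 8.68 [ 0.45176 -0.0553   0.03718] [-0.95  0.34  3.83] 39.57291126251221 [-107.2   -82.54]
h 8.98 [ 0.45174 -0.05533  0.03715] [-1.36  0.64  5.24] 39.57623362541199 [-107.22  -82.57]
False
1 9.23 [ 0.4524  -0.05562  0.03726] [-2.92  0.84  4.81] 39.5323920249939 [-106.53  -82.79]
h 9.38 [ 0.45238 -0.05561  0.03727] [-2.59  0.74  5.42] 39.531837701797485 [-106.55  -82.78]
False
3 9.63 [ 0.4526  -0.05571  0.03738] [-11.72   5.02  15.15] 40.71722209453583 [-106.32  -82.86]
h 9.78 [ 0.45261 -0.05571  0.03738] [-10.8    3.61  15.56] 40.714704394340515 [-106.31  -82.86]
False
6 10.04 [ 0.45632 -0.05749  0.03732] [-6.26  3.56 10.55] 40.03642201423645 [-102.43  -84.23]
h 10.19 [ 0.45634 -0.05747  0.03733] [-6.72  2.98 10.26] 40.044785141944885 [-102.42  -84.22]
```

```bash
python3 - <<'E'
from sl import *
def pr(l):
    s=observe();print(l,round(s["time_s"],2),s["eef_pos"].round(5),s["ft_force"].round(2),s["torque"].round(2),gpos(s).round(2));return s
s=pr(0);g=gpos(s);z=s["eef_pos"][2]
for i in range(5):
    z+=.0002;go(g,.03,None,z=z);s=pr(z)
    if s["ft_force"][2]<.5:break
E
```

```text
0 10.19 [ 0.45634 -0.05747  0.03733] [-6.72  2.98 10.26] [0.45 0.98 0.03] [-102.42  -84.22]
0.037533614813383194 10.44 [ 0.45592 -0.05723  0.03733] [-2.5   1.37  3.96] [0.22 0.36 0.04] [-102.86  -84.02]
0.03773361481338319 10.69 [ 0.45624 -0.05747  0.03742] [-0.77  0.42 -0.85] [0.07 0.04 0.02] [-102.52  -84.22]
```

```bash
python3 - <<'E'
s=open("sl.py").read()
s=s[:s.index("def run")]+'''def run(pts,e,z,k=.06,mf=None,axmax=11,feed=.05,zt=0.):
    for c,t in pts:
        c,t=np.array(c,float),np.array(t,float)
        hit=go(c+e,feed,mf,z);st=observe();f=force(st);n=np.array([-t[1],t[0]]);fl=f@n;ax=-f@t;fz=st["ft_force"][2]
        print(f"{st['time_s']:.1f} c{c.round(0)} hit{int(bool(hit))} lat{fl:.1f} ax{ax:.1f} fz{fz:.1f} e{e.round(2)} z{z*1e3:.2f} lag{(c+e-gpos(st)).round(1)}")
        z+=np.clip(.02*(fz-zt),-.12,.12)*1e-3
        if abs(fl)>1.2: e=e+k*(fl-np.sign(fl)*.8)*n
        if hit or ax>axmax or abs(fl)>13 or abs(fz)>15: print("STOP");break
    json.dump([*e,z],open("e.json","w"));return e,z
'''
open("sl.py","w").write(s)
E
python3 - <<'E'
from sl import *
g=gpos();b=np.array([-60,-100.]);t=(b-g)/np.linalg.norm(b-g)
run([(g+t*d,t) for d in np.arange(2,np.linalg.norm(b-g),4)],np.zeros(2),.0377)
E
```

```text
10.9 c[-101.  -85.] hit0 lat-0.2 ax0.5 fz-2.0 e[0. 0.] z37.70 lag[-0.3  0.2]
11.2 c[-97. -86.] hit0 lat-0.5 ax0.4 fz-1.4 e[0. 0.] z37.66 lag[-0.4  0.2]
11.4 c[-93. -88.] hit0 lat-0.3 ax-0.1 fz-1.4 e[0. 0.] z37.63 lag[-0.3  0.2]
11.7 c[-89. -89.] hit0 lat-0.4 ax-0.1 fz-1.9 e[0. 0.] z37.60 lag[-0.3  0.1]
11.9 c[-86. -90.] hit0 lat0.5 ax0.1 fz-1.9 e[0. 0.] z37.56 lag[-0.3  0.1]
12.2 c[-82. -92.] hit0 lat-0.4 ax0.2 fz-1.9 e[0. 0.] z37.53 lag[-0.3  0.1]
12.4 c[-78. -93.] hit0 lat0.1 ax0.1 fz-1.7 e[0. 0.] z37.49 lag[-0.2  0.1]
12.7 c[-74. -95.] hit0 lat-0.0 ax0.1 fz-0.7 e[0. 0.] z37.46 lag[-0.2  0.1]
12.9 c[-71. -96.] hit0 lat0.1 ax-0.5 fz-0.3 e[0. 0.] z37.44 lag[-0.2  0.1]
13.2 c[-67. -97.] hit0 lat0.3 ax1.3 fz-0.8 e[0. 0.] z37.44 lag[-0.2  0.1]
13.4 c[-63. -99.] hit0 lat-0.0 ax-0.3 fz-0.3 e[0. 0.] z37.42 lag[-0.2  0.1]
```

```bash
python3 - <<'E'
from sl import *
run([path(s) for s in np.arange(-57,32,4)],np.zeros(2),.03742,zt=1.)
E
```

```text
13.7 c[ -57. -100.] hit0 lat-0.4 ax-1.2 fz0.1 e[0. 0.] z37.42 lag[-0.3  0.1]
14.0 c[ -53. -100.] hit0 lat-0.8 ax0.3 fz0.5 e[0. 0.] z37.40 lag[-0.1  0.1]
14.2 c[ -49. -100.] hit0 lat0.9 ax0.9 fz1.2 e[0. 0.] z37.39 lag[-0.1  0. ]
14.5 c[ -45. -100.] hit0 lat-0.4 ax0.9 fz0.8 e[0. 0.] z37.40 lag[-0.1  0. ]
14.7 c[ -41. -100.] hit0 lat-0.4 ax1.0 fz1.4 e[0. 0.] z37.39 lag[-0.2 -0. ]
15.0 c[ -37. -100.] hit0 lat0.0 ax1.0 fz1.0 e[0. 0.] z37.40 lag[-0.1 -0. ]
15.2 c[ -33. -100.] hit0 lat-1.0 ax0.8 fz1.7 e[0. 0.] z37.40 lag[-0.1 -0. ]
15.5 c[ -29. -100.] hit0 lat-0.4 ax-0.1 fz2.2 e[0. 0.] z37.41 lag[-0.2  0. ]
15.7 c[ -25. -100.] hit0 lat-0.3 ax0.7 fz2.0 e[0. 0.] z37.44 lag[-0.2  0. ]
16.0 c[ -21. -100.] hit0 lat-0.5 ax0.8 fz1.2 e[0. 0.] z37.46 lag[-0.2  0. ]
16.2 c[ -17. -100.] hit0 lat-0.4 ax0.2 fz1.8 e[0. 0.] z37.46 lag[-0.2 -0. ]
16.5 c[ -13. -100.] hit0 lat-0.5 ax0.7 fz1.0 e[0. 0.] z37.48 lag[-0.2 -0. ]
16.7 c[  -9. -100.] hit0 lat-0.3 ax0.0 fz0.3 e[0. 0.] z37.48 lag[-0.2 -0. ]
17.0 c[  -5. -100.] hit0 lat0.3 ax-0.2 fz0.9 e[0. 0.] z37.46 lag[-0.1 -0. ]
17.2 c[  -1. -100.] hit0 lat0.4 ax0.4 fz-0.4 e[0. 0.] z37.46 lag[-0.1 -0. ]
17.5 c[   3. -100.] hit0 lat-0.8 ax-0.1 fz0.7 e[0. 0.] z37.43 lag[-0.1 -0. ]
17.7 c[   7. -100.] hit0 lat-0.7 ax-0.5 fz1.2 e[0. 0.] z37.43 lag[-0.2 -0. ]
18.0 c[ 11. -99.] hit0 lat-0.2 ax-0.1 fz0.6 e[0. 0.] z37.43 lag[-0.2 -0. ]
18.2 c[ 15. -99.] hit0 lat-0.3 ax-0.7 fz0.3 e[0. 0.] z37.42 lag[-0.2 -0. ]
18.5 c[ 19. -98.] hit0 lat-0.1 ax0.4 fz0.4 e[0. 0.] z37.41 lag[-0.2 -0. ]
18.7 c[ 23. -97.] hit0 lat-0.7 ax0.7 fz1.4 e[0. 0.] z37.40 lag[-0.2 -0. ]
19.0 c[ 27. -96.] hit0 lat0.1 ax-0.4 fz0.7 e[0. 0.] z37.40 lag[-0.2 -0. ]
19.2 c[ 31. -95.] hit0 lat0.3 ax0.2 fz0.9 e[0. 0.] z37.40 lag[-0.1 -0. ]
```

Excellent: no rail contact. Continue round the bend to just before the plunger.

```bash
python3 - <<'E'
from sl import *
j=json.load(open("e.json"))
run([path(s) for s in np.arange(36,157+46,4)],np.array(j[:2]),j[2],zt=1.,axmax=8)
E
```

```text
19.5 c[ 35. -94.] hit0 lat-0.3 ax-0.1 fz-0.0 e[0. 0.] z37.40 lag[-0.3 -0.1]
19.7 c[ 39. -92.] hit0 lat-0.5 ax0.4 fz0.9 e[0. 0.] z37.38 lag[-0.1  0. ]
20.0 c[ 43. -90.] hit0 lat-0.9 ax-0.7 fz1.5 e[0. 0.] z37.37 lag[-0.1 -0.1]
20.2 c[ 46. -89.] hit0 lat0.3 ax0.5 fz0.8 e[0. 0.] z37.38 lag[-0.2 -0.1]
20.5 c[ 50. -87.] hit0 lat-1.4 ax0.3 fz0.9 e[0. 0.] z37.38 lag[-0.1 -0. ]
20.7 c[ 53. -85.] hit0 lat-0.2 ax0.1 fz1.7 e[ 0.02 -0.03] z37.38 lag[-0.1 -0.1]
21.0 c[ 56. -83.] hit0 lat-0.8 ax-0.1 fz1.9 e[ 0.02 -0.03] z37.39 lag[-0.2 -0.1]
21.2 c[ 60. -80.] hit0 lat-0.5 ax0.5 fz1.1 e[ 0.02 -0.03] z37.41 lag[-0.2 -0.1]
21.5 c[ 63. -78.] hit0 lat-0.2 ax0.3 fz0.5 e[ 0.02 -0.03] z37.41 lag[-0.2 -0.1]
21.7 c[ 66. -75.] hit0 lat-1.2 ax0.9 fz0.7 e[ 0.02 -0.03] z37.40 lag[-0.2 -0.2]
22.0 c[ 69. -72.] hit0 lat-0.3 ax0.3 fz0.0 e[ 0.02 -0.03] z37.40 lag[-0.2 -0.2]
22.2 c[ 72. -70.] hit0 lat-0.5 ax0.5 fz0.5 e[ 0.02 -0.03] z37.38 lag[-0.2 -0.1]
22.5 c[ 74. -67.] hit0 lat-0.2 ax0.6 fz1.3 e[ 0.02 -0.03] z37.37 lag[-0.2 -0.2]
22.7 c[ 77. -64.] hit0 lat-0.5 ax0.3 fz0.7 e[ 0.02 -0.03] z37.37 lag[-0.2 -0.2]
23.0 c[
[... 1543 characters left out ...]
t-0.9 ax-0.4 fz0.5 e[-0.01 -0.02] z37.31 lag[-0.  -0.5]
28.0 c[100.  15.] hit0 lat-0.8 ax-0.0 fz0.8 e[-0.01 -0.02] z37.30 lag[ 0.  -0.4]
28.2 c[100.  19.] hit0 lat-0.6 ax-0.8 fz1.3 e[-0.01 -0.02] z37.29 lag[-0.  -0.4]
28.5 c[100.  23.] hit0 lat-0.9 ax-0.0 fz0.5 e[-0.01 -0.02] z37.30 lag[ 0.  -0.5]
28.7 c[100.  27.] hit0 lat0.1 ax0.7 fz1.2 e[-0.01 -0.02] z37.29 lag[-0.  -0.4]
29.0 c[100.  31.] hit0 lat-0.1 ax-0.0 fz0.9 e[-0.01 -0.02] z37.29 lag[-0.  -0.4]
29.2 c[100.  35.] hit0 lat-1.0 ax-0.2 fz2.0 e[-0.01 -0.02] z37.29 lag[ 0.  -0.5]
29.5 c[100.  39.] hit0 lat-0.3 ax-0.0 fz2.1 e[-0.01 -0.02] z37.31 lag[ 0.  -0.5]
29.7 c[100.  43.] hit0 lat0.8 ax-0.5 fz1.8 e[-0.01 -0.02] z37.33 lag[ 0.  -0.5]
```

```bash
python3 - <<'E'
from sl import *
j=json.load(open("e.json"))
run([((100,y),(0,1)) for y in np.arange(46,73,1.)],np.array(j[:2]),j[2],zt=1.,axmax=7.5,feed=.01)
E
```

```text
30.2 c[100.  46.] hit0 lat-0.1 ax1.5 fz1.5 e[-0.01 -0.02] z37.35 lag[-0. -0.]
30.4 c[100.  47.] hit0 lat-0.4 ax2.0 fz1.2 e[-0.01 -0.02] z37.36 lag[-0. -0.]
30.7 c[100.  48.] hit0 lat-1.1 ax3.2 fz0.6 e[-0.01 -0.02] z37.36 lag[0.  0.2]
30.9 c[100.  49.] hit0 lat-0.3 ax5.0 fz1.3 e[-0.01 -0.02] z37.36 lag[0.  0.4]
31.2 c[100.  50.] hit0 lat0.5 ax5.5 fz0.8 e[-0.01 -0.02] z37.36 lag[0.  0.2]
31.4 c[100.  51.] hit0 lat-0.3 ax5.3 fz1.3 e[-0.01 -0.02] z37.36 lag[0.  0.1]
31.7 c[100.  52.] hit0 lat-0.3 ax4.2 fz1.8 e[-0.01 -0.02] z37.37 lag[ 0. -0.]
31.9 c[100.  53.] hit0 lat-0.6 ax4.3 fz0.9 e[-0.01 -0.02] z37.38 lag[ 0.  -0.1]
32.2 c[100.  54.] hit0 lat0.5 ax3.7 fz0.2 e[-0.01 -0.02] z37.38 lag[ 0.  -0.1]
32.4 c[100.  55.] hit0 lat0.1 ax4.3 fz0.1 e[-0.01 -0.02] z37.36 lag[ 0.  -0.1]
32.7 c[100.  56.] hit0 lat0.1 ax4.5 fz0.8 e[-0.01 -0.02] z37.35 lag[ 0.  -0.1]
32.9 c[100.  57.] hit0 lat0.1 ax3.7 fz0.6 e[-0.01 -0.02] z37.34 lag[ 0.  -0.1]
33.2 c[100.  58.] hit0 lat-0.3 ax4.1 fz-0.1 e[-0.01 -0.02] z37.33 lag[ 0.  -0.1]
33.4 c[100.  59.] hit0 lat0.5 ax4.7 fz0.7 e[-0.01 -0.02] z37.31 lag[ 0. -0.]
33.7 c[100.  60.] hit0 lat0.4 ax4.3 fz2.1 e[-0.01 -0.02] z37.31 lag[ 0. -0.]
33.9 c[100.  61.] hit0 lat-1.5 ax4.5 fz0.9 e[-0.01 -0.02] z37.33 lag[ 0. -0.]
34.2 c[100.  62.] hit0 lat-0.1 ax4.5 fz0.7 e[ 0.04 -0.02] z37.33 lag[ 0. -0.]
34.4 c[100.  63.] hit0 lat0.5 ax5.0 fz1.5 e[ 0.04 -0.02] z37.32 lag[0.  0.2]
34.7 c[100.  64.] hit0 lat0.1 ax5.6 fz1.3 e[ 0.04 -0.02] z37.33 lag[0.  0.5]
34.9 c[100.  65.] hit0 lat0.4 ax7.6 fz2.1 e[ 0.04 -0.02] z37.34 lag[-0.   0.8]
STOP
```

```bash
python3 - <<'E'
from sl import *
j=json.load(open("e.json"))
e,z=run([((100,66),(0,1))],np.array(j[:2]),j[2],zt=1.,axmax=11,feed=.01)
hold(.3);s=observe();print(gpos(s),force(s),s["ft_force"])
gripper_to(.045);s=observe();print(s["time_s"],gpos(s),s["ft_force"])
w=s["eef_pos"];move_l([w[0],w[1],.12],.1,max_force=10)
w=w-np.r_[G@[0,.06],0];move_l([w[0],w[1],.25],.15)
C=get_calibration("wrist");p,d=get_image("wrist");np.savez("w2.npz",p=p,d=d,K=C["intrinsics"],T=C["world_from_camera"])
print(observe()["time_s"],observe()["eef_pos"]);cv2.imwrite("pics/w2.png",cv2.cvtColor(p,cv2.COLOR_RGB2BGR))
E
```

```text
35.2 c[100.  66.] hit0 lat0.1 ax8.1 fz1.0 e[ 0.04 -0.02] z37.36 lag[-0.   1.1]
[100.08613926  64.83463562] [ 0.28383356 -9.55992585] [-0.6922906  -9.40162769  1.13641555]
35.8333 [99.84068988 66.80806597] [-0.14121103  0.20618878  0.27970977]
37.9667 [0.66632351 0.01222472 0.24829992]
```

View pics/w2.png

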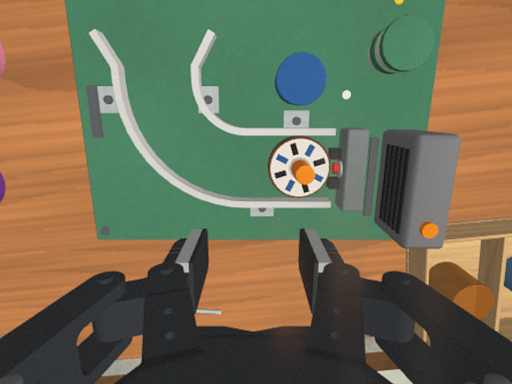

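The carrier sits at (299,167) between the rails. The buffers at (334,153) and (334,185) are at its rim, and the red plunger at (336,168) is pushed in. I'll measure its position and zoom in.

```bash
python3 - <<'E'
from sl import *
z=np.load("w2.npz");p,d,K,T=z["p"],z["d"],z["K"],z["T"];h=cv2.cvtColor(p,cv2.COLOR_RGB2HSV)
v,u=np.mgrid[:384,:512];m=(h[...,1]<70)&(h[...,2]>140)&(np.hypot(u-299,v-167)<31)
hull=cv2.convexHull(np.c_[u[m],v[m]].astype(np.float32));E=cv2.fitEllipse(hull);print(E,G.T@(ray([E[0]],K,T,.026)[0,:2]*1000-q[:2]))
c=np.stack([(u-K[0,2])/K[0,0]*d,(v-K[1,2])/K[1,1]*d,d],-1)@T[:3,:3].T+T[:3,3];r=c[m];r=r[abs(r[:,2]-.026)<.006]
A=np.c_[r[:,:2]-r[:,:2].mean(0),np.ones(len(r))];print("plane",np.linalg.lstsq(A,r[:,2],rcond=None)[0])
print("stop faces: buffers dark px min y", [ (G.T@(ray([[uu,168]],K,T,.022)[0,:2]*1000-q[:2])).round(1) for uu in (328,331,340)])
cv2.imwrite("pics/w3.png",cv2.cvtColor(cv2.resize(p[110:220,240:380],None,fx=5,fy=5,interpolation=cv2.INTER_CUBIC),cv2.COLOR_RGB2BGR))
E
```

```text
((299.2622375488281, 167.12936401367188), (57.32809829711914, 59.62870788574219), 55.554866790771484) [99.64457791 63.20719704]
plane [-0.0049414   0.00413009  0.02784342]
stop faces: buffers dark px min y [array([101.4,  98.9]), array([101.4, 102.5]), array([101.4, 113.5])]
```

View pics/w3.png

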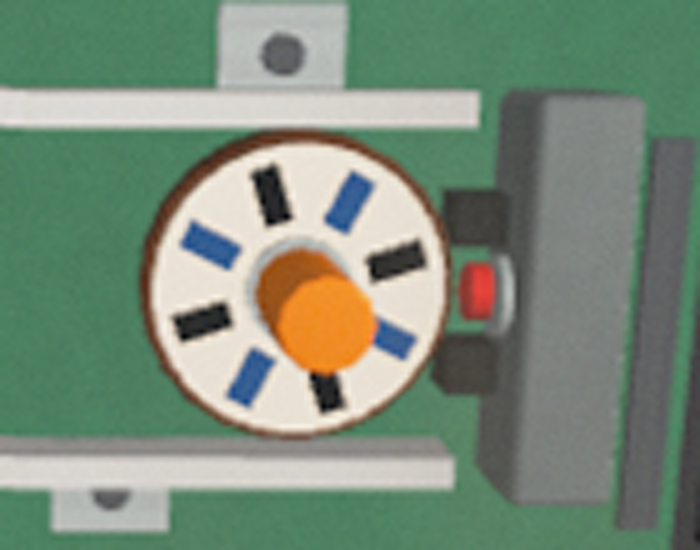

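The close-up shows the rim against both buffers (about (445,215) and (435,365) in the crop), with the plunger pressed in. The plane fit has it level, and the gripper is clear.

```bash
python3 -c "
from plant import *
print(job_done(),observe()['time_s'])"
```

```text
the job is handed in; nothing more can be done
the job is handed in; nothing more can be done
```

The carrier is home against both rubber buffers, level and released, with the plunger pushed in; no rail contact was felt, peak sideways force was about 13 N (while freeing it on the open board), and the job was handed in at about 38 s. At around 11–12 s, on the open board before the mouth, the gripper briefly took most of the carrier's weight, so it may have been a fraction of a millimetre off the board.

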